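# Seat the radio module in the test nest

### The job

Three finned aluminium modules lie on the test bench. Pick the one whose outline matches the rectangular pocket of the test nest (the long one and the squarish one do not fit) and seat it in the pocket, fins up, square and flat on the pocket's floor; either way round will do. Set it down gently rather than dropping it, let go, and leave the other two modules where they are.

Things in the scene. Friction and masses are not known exactly. Their poses are not given: they have to be found in the camera images.
- medium_module: Finned cast-aluminium module with solid sides, flat on the bench: 96 mm long (x) x 48 mm wide (y) x 44 mm high. Two brass stubs (7 mm thick, 24 mm apart, 20 mm up) stick out 9 mm more at its +x end. Origin: centre of the body's underside, stubs not counted; z up. This is the one that fits the pocket. 0.2 to 0.42 kg; can be gripped across its 48 mm width.
- long_module: Finned cast-aluminium module with solid sides, flat on the bench: 150 mm long (x) x 48 mm wide (y) x 44 mm high. Two brass stubs (7 mm thick, 24 mm apart, 20 mm up) stick out 9 mm more at its +x end. Origin: centre of the body's underside, stubs not counted; z up. Too long for the pocket; stays where it is.
- square_module: Finned cast-aluminium module with solid sides, flat on the bench: 76 mm long (x) x 72 mm wide (y) x 44 mm high. Two brass stubs (7 mm thick, 24 mm apart, 20 mm up) stick out 9 mm more at its +x end. Origin: centre of the body's underside, stubs not counted; z up. Too wide for the pocket; stays where it is.
- nest_pocket (a point): Centre of the pocket floor of the test nest, 18 mm above the bench. Nest: fixed metal block 152 x 108 mm, 30 mm high; open rectangular pocket 112 mm long (x) x 64 mm wide (y) x 12 mm deep, upright bright walls, flat dark floor with flush brass contacts; z up. The medium module has 8 mm to spare on every side; its upper 32 mm and its stubs stand above the rim.

How it is judged:
By the outcome, as a careful person would: the job done as asked, in the order asked, and still so for the second after the job is handed in, with the robot touching nothing.
It also fails if it takes over 32 s, if anything falls off the work surface, if the arm or the gripper's body presses on something with over 40 N, if the wrist force passes 120 N, or if a joint passes its speed limit or range.

### The arm

A 6-joint arm with a two-finger parallel gripper is mounted at the origin on the work surface. World frame = base frame: x ahead of the robot, y to its left, z up, the work surface at z = 0. Lengths are in m, angles in rad, forces in N, time in s.
With the tool pointing down it reaches from about 0.275 to 0.875 m from the base axis. Payload 12.5 kg.
Tool frame: the origin (TCP) lies midway between the tips of the shut fingers; the grasp point (between the pads) lies 19 mm behind it; z points along the fingers, y is the line along which they close (so a half turn about z gives the same grasp; the last joint's range is limited). The gripper opens to 85 mm and grips with 20 to 120 N. Pads are 22 mm wide; open, the fingers measure 114 mm over their backs; the gripper's body (76 mm by 85 mm) begins 54 mm behind the grasp point. The pads swing forward as they close: fully open they stand 13 mm farther back than shut.
Start: joints at [1.081, 0.351, 1.652, -0, 1.139, -0.085], TCP at [0.217, 0.506, 0.231] pointing down, gripper open.
Joint ranges: [-2.75, 2.75], [-0.79, 2.1], [0.01, 2.65], [-1.57, 4.71], [0.07, 3.14], [-2.87, 2.87]. Speed limits (rad/s): [2.22, 2.22, 2.79, 3.14, 3.14, 3.14].

### API

Orientations are given as a unit quaternion [x, y, z, w].
In Python, from cell import r gives the robot as it stands. Calls block until the motion is done:
- r.move_to(position, orientation): joint-space move of the TCP to a pose.
- r.move_linear(position, rot=None, vel=0.15): straight line of the TCP; rot=None keeps the orientation; vel is the mean speed in m/s.
- r.set_joints(angles): joint-space move.
- r.set_gripper(opening, squeeze=None): opening from 0.0 (shut) to 1.0 (fully open); squeeze is the grip in N (None keeps the last); returns when the fingers have stopped.
- r.sleep(seconds).
- r.inverse_kinematics(position, orientation): joint angles nearest the present ones, or None.
- r.get_obs(): the state.
- r.get_image(name): name is "scene" or "top" or "wrist"; returns a dict with "pixels" (480x640x3 uint8, red, green, blue), "depth" (480x640 float32, m along the optical axis (not along the pixel's ray), 0 where there is no reading), "fx", "fy", "cx", "cy" (pixels), "camera_from_world" (4x4, takes a point from world to camera coordinates); the wrist camera has in their place "mount" (4x4, takes a point from camera to tool coordinates, whose origin is the TCP and whose axes are the flange's). Camera axes: x right, y down, z forward; pixel columns grow to the right and rows downward; lengths in m; the calibration is good to about 2 mm. A picture is of the moment at which its call begins: read the wrist's pose just before it.
A pose or a line that the arm cannot do raises r.PlanningError and nothing moves.
- r.hand_in(): hands the job in; it is judged then, once.
Trained networks look in a picture, given as the dict that the camera call returned (one of the last four; its "shot" number tells which), for a name from the list of things; names that differ only in an ending like _2 or _b are one class to them, and where a whole thing is asked for, a point or a joint stands for the part that bears it (a point fixed in the world has none). Each returns a list of dicts, best first, with "score" (0 to 1); they miss things now and then, are a little off and sometimes report something else, mostly with a low value. They report only what shows in the picture. A call takes as long as a camera call.
- r.find_in(picture, label): "location" ([column, row] as shares, 0 to 1, of the picture: columns of its width, rows of its height, amid what is visible of it).
- r.cut_out(picture, label): "region" (480x640 bool, what is visible of it) and "location" ([column, row] as shares, 0 to 1, of the picture: columns of its width, rows of its height, amid what is visible of it).
- r.landmark_of(picture, label): "location" ([column, row] as shares, 0 to 1, of the picture: columns of its width, rows of its height: a listed point, or the origin of a listed thing).
The state is a dict: "t": time; "q": joint angles; "qvel": joint speeds; "effort": joint torques, N m; "tool_pos": TCP position; "ee_rot": TCP orientation; "contact_force": force on the tool from outside, world axes, zero at the start; "torque": the same for the moment, N m; "opening": opening from 0.0 (shut) to 1.0 (fully open); "finger_force": force on a finger pad.
Only numpy, scipy, OpenCV 4.12 (cv2) and the standard library are available. Lean on these libraries where they do the work, as an engineer would, in place of code of your own. Each camera call takes 0.05 s, during which the arm holds its last target. There are 200 camera calls.

## Working session

There is one attempt and no reset: what is moved stays moved. The work goes in short steps, each a Python script; the robot and the scene stay as the last script left them, time stands still between calls to the robot, and variables do not carry over. Pictures are saved under pics/ and viewed, at most 10 in all, crops included, and the job is handed in when it is done.

```bash
ls; mkdir -p pics; cat > h.py <<'E'
import numpy as np, cv2
from cell import r
def world(p, T=None):
    """HxWx3 world points"""
    d=p["depth"]; v,u=np.mgrid[:480,:640]
    c=np.stack([(u-p["cx"])/p["fx"]*d,(v-p["cy"])/p["fy"]*d,d,np.ones_like(d)],-1)
    M=np.linalg.inv(p["camera_from_world"]) if T is None else T
    w=(c@np.asarray(M).T)[...,:3]; w[d<=0]=np.nan
    return w
def save(p,n): cv2.imwrite(f"pics/{n}.png",p["pixels"][...,::-1])
E
python3 - <<'E'
from h import *
p=r.get_image("top"); save(p,"top1"); W=world(p)
o=r.get_obs(); print(o["t"],o["tool_pos"],o["ee_rot"])
for l in ["medium_module","long_module","square_module"]:
    for c in r.cut_out(p,l)[:3]:
        m=c["region"]; w=W[m]; w=w[np.isfinite(w[:,0])]
        t=w[w[:,2]>.035]
        print(l,c["score"],c["location"],m.sum(),w.mean(0).round(3),len(t))
        if len(t)>50: print("  ",cv2.minAreaRect((t[:,:2]*1000).astype(np.float32)))
for c in r.landmark_of(p,"nest_pocket")[:2]:
    u,v=int(c["location"][0]*640),int(c["location"][1]*480); print("nest",c["score"],u,v,W[v,u])
E
```

```text
cell.py
pics
0.05 [0.21643814 0.50525611 0.23072695] [ 2.01013216e-01  9.79588334e-01 -5.95691336e-04 -1.65252164e-04]
medium_module 0.78 [0.72, 0.5535] 1633 [ 0.535 -0.275  0.034] 732
   ((538.997802734375, -277.8669738769531), (49.084720611572266, 96.76212310791016), 66.32881164550781)
long_module 0.95 [0.5156, 0.6019] 2186 [ 0.464 -0.026  0.035] 802
   ((467.8183288574219, -26.266326904296875), (47.906925201416016, 148.46177673339844), 81.1375732421875)
square_module 0.69 [0.5553, 0.4385] 1551 [ 0.621 -0.067  0.035] 700
   ((624.57666015625, -66.60289001464844), (75.507568359375, 71.52970123291016), 4.039886951446533)
nest 0.98 196 232 [0.55172015 0.23917543 0.0197823 ]
```

View pics/top1.png

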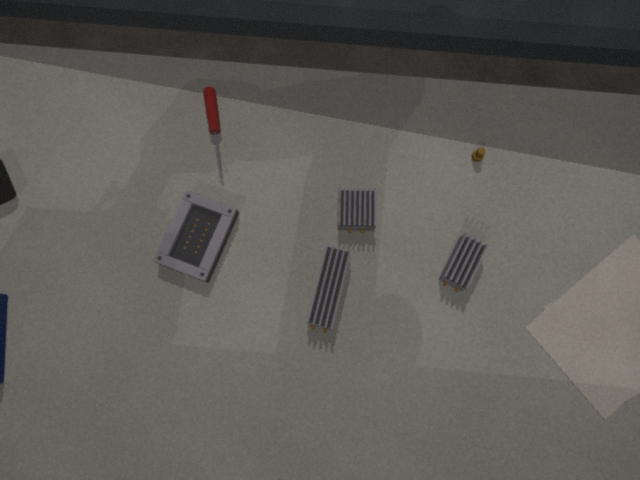

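The view shows the medium module at about (463,262) with its stubs towards lower left, the nest at (197,236) tilted in a similar direction, the long module at (330,288) and the square one at (357,211). The networks agree with this. Next I'll refine with the wrist camera.

```bash
cat >> h.py <<'E'
from scipy.spatial.transform import Rotation as R
def down(a): return (R.from_euler("z",a,degrees=True)*R.from_euler("x",180,degrees=True)).as_quat()
def wrist():
    o=r.get_obs(); p=r.get_image("wrist")
    T=np.eye(4); T[:3,:3]=R.from_quat(o["ee_rot"]).as_matrix(); T[:3,3]=o["tool_pos"]
    return p, world(p,T@np.asarray(p["mount"]))
def rect(pts): return cv2.minAreaRect((pts[:,:2]*1000).astype(np.float32))
def look(xy,a,z,mount):
    off=(R.from_quat(down(a)).as_matrix()@mount[:3,3])[:2]
    r.move_to([xy[0]-off[0],xy[1]-off[1],z],down(a))
E
python3 - <<'E'
from h import *
m=np.asarray(r.get_image("wrist")["mount"]); print(m.round(3))
for n,xy,a in [("nest",(.552,.239),152),("mod",(.537,-.277),156)]:
    look(xy,a,.25,m); r.sleep(.2); p,W=wrist(); save(p,"w_"+n)
    np.savez(n,W=W,px=p["pixels"]); o=r.get_obs(); print(n,o["t"],o["tool_pos"])
    if n=="nest":
        for c in r.landmark_of(p,"nest_pocket")[:1]:
            u,v=int(c["location"][0]*640),int(c["location"][1]*480); print(c["score"],u,v,W[v,u])
        k=(W[...,2]>.025)&(W[...,2]<.036)&(np.hypot(W[...,0]-.552,W[...,1]-.239)<.11); print("rim",k.sum(),rect(W[k]),np.median(W[k][:,2]))
        k=(W[...,2]>.012)&(W[...,2]<.023)&(np.hypot(W[...,0]-.552,W[...,1]-.239)<.064); print("floor",k.sum(),rect(W[k]),np.median(W[k][:,2]))
    else:
        for c in r.cut_out(p,"medium_module")[:2]:
            k=c["region"]&(W[...,2]>.038); print(c["score"],k.sum(),rect(W[k]),np.median(W[k][:,2]))
E
python3 -c "
import cv2,numpy as np
cv2.imwrite('pics/both.png',cv2.resize(np.hstack([cv2.imread('pics/w_nest.png'),cv2.imread('pics/w_mod.png')]),(800,300)))"
```

```text
[[ 0.001 -0.946 -0.325  0.083]
 [ 1.     0.     0.002 -0.   ]
 [-0.002 -0.325  0.946 -0.143]
 [ 0.     0.     0.     1.   ]]
nest 2.4 [0.62547951 0.20057306 0.25006012]
rim 12054 ((546.5170288085938, 237.35079956054688), (108.22020721435547, 152.41448974609375), 74.61302185058594) 0.030839164741218367
floor 8664 ((546.4266967773438, 237.30032348632812), (64.63059997558594, 112.58839416503906), 74.50086212158203) 0.018921247335629027
mod 4.55 [ 0.61352224 -0.31018826  0.25004447]
0.9 2350 ((540.2476806640625, -278.9272155761719), (47.94329833984375, 95.50950622558594), 66.3518295288086) 0.044787940311564134
```

View pics/both.png

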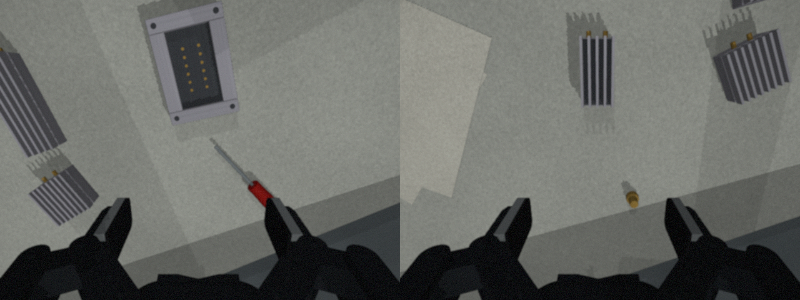

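The sizes match: pocket floor 112.6 x 64.6 mm at (546.5, 237.3), long axis 164.5°; module 95.5 x 47.9 mm at (540.2, -278.9), long axis 156.4°. Time to grasp.

```bash
python3 - <<'E'
from h import *
a=156.35; xy=[.5402,-.2789]
r.move_to([*xy,.10],down(a)); r.move_linear([*xy,.012],vel=.08)
print(r.get_obs()["contact_force"])
r.set_gripper(0.3,squeeze=60); o=r.get_obs(); print(o["t"],o["opening"],o["finger_force"],o["contact_force"])
r.move_linear([*xy,.16],vel=.12); o=r.get_obs(); print(o["t"],o["opening"],o["finger_force"],o["contact_force"],o["tool_pos"])
p,W=wrist(); save(p,"held"); np.savez("held",W=W)
k=np.zeros((480,640),bool)
for c in r.cut_out(p,"medium_module")[:1]:
    k=c["region"]; w=W[k]; print(c["score"],k.sum(),np.nanpercentile(w,[2,50,98],axis=0).round(4))
E
```

```text
[ 0.79131561 -0.11486573 -0.4905067 ]
7.0083 0.5515551997372421 63.09851445257664 [-1.14750235  0.114574    4.42411217]
8.3917 0.5522165245998913 62.30695120990276 [-0.28875719 -0.07854484 -3.52572008] [ 0.53983723 -0.27869198  0.15917003]
0.78 33069 [[ 0.4875 -0.3086  0.163 ]
 [ 0.5253 -0.2734  0.1783]
 [ 0.5783 -0.2419  0.1924]]
```

View pics/held.png

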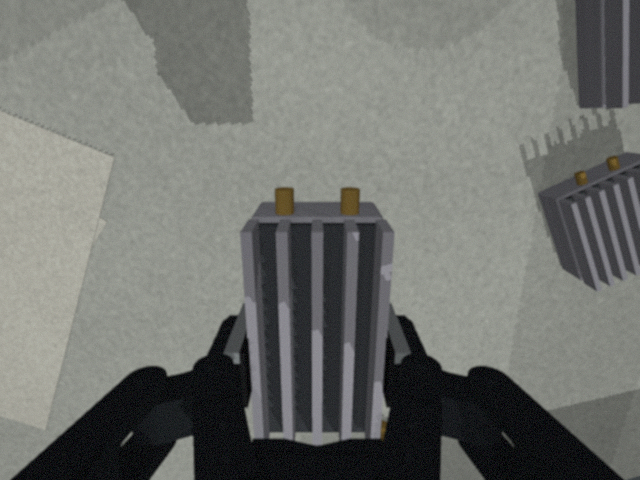

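The module is held squarely between the fingers, stubs at (285,200) and (350,200), and looks level. Check tilt numerically, then place with contact sensing.

```bash
python3 - <<'E'
from h import *
W=np.load("held.npz")["W"]; e=np.array([np.cos(np.radians(156.35)),np.sin(np.radians(156.35))]); n=np.array([-e[1],e[0]])
w=W.reshape(-1,3); d=w[:,:2]-[.5398,-.2787]; s=d@e; t=d@n
k=(w[:,2]>.187)&(w[:,2]<.2)&(abs(t)<.023)&(s>-.0)&(s<.06)
c=np.linalg.lstsq(np.c_[s[k],t[k],np.ones(k.sum())],w[k,2],rcond=None)[0]
print("tilt deg",np.degrees(c[:2]),"top",c[2],"front",np.percentile(s[k],99.5),"t",np.percentile(t[k],[1,99]))
if max(abs(np.degrees(c[:2])))>2.5: raise SystemExit("tilted")
a=164.55; xy=[.5465,.2373]
r.move_to([*xy,.13],down(a)); r.move_linear([*xy,.045],vel=.1); r.sleep(.3)
f0=r.get_obs()["contact_force"]; z=.034
r.move_linear([*xy,z],vel=.04)
while z>.0275:
    f=r.get_obs()["contact_force"]-f0
    if f[2]>3: break
    z-=.0007; r.move_linear([*xy,z],vel=.015)
o=r.get_obs(); print(o["t"],"z",z,o["tool_pos"],"df",f, o["opening"])
p,W=wrist(); save(p,"placed")
E
```

```text
tilt deg [-0.21633897 -0.09854765] top 0.1913348982019279 front 0.04857937678859984 t [-0.02278423  0.02280436]
13.5917 z 0.029800000000000007 [0.5465229  0.23728261 0.03046823] df [-3.82888777 -1.58065637  8.97894246] 0.5477593329145816
```

View pics/placed.png

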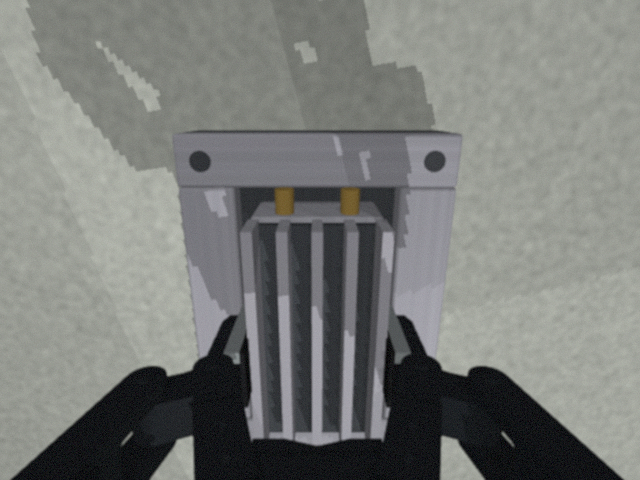

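The module is in the pocket, square to the nest, with a gap at all visible sides. It touched down at the expected height (about 9 N). Release, retreat and check.

```bash
python3 - <<'E'
from h import *
r.set_gripper(0.8); xy=r.get_obs()["tool_pos"][:2]
r.move_linear([.5465,.2373,.12],vel=.1)
m=np.asarray(r.get_image("wrist")["mount"])
look((.5465,.2373),164.55,.25,m); r.sleep(.2)
p,W=wrist(); save(p,"final"); o=r.get_obs(); print(o["t"],o["contact_force"])
d=np.hypot(W[...,0]-.5465,W[...,1]-.2373)<.11
k=d&(W[...,2]>.056); w=W[k]
c=np.linalg.lstsq(np.c_[w[:,:2],np.ones(len(w))],w[:,2],rcond=None)[0]
print("module",rect(w),np.median(w[:,2]),"tilt",np.degrees(c[:2]))
k=d&(W[...,2]>.025)&(W[...,2]<.0345); print("rim",rect(W[k]))
E
```

```text
16.0 [ 0.14608789  0.40265891 -0.08485008]
module ((569.5239868164062, 231.1936492919922), (135.64096069335938, 143.4534912109375), 74.5230712890625) 0.315875410830005 tilt [135.21137797 -37.08112695]
rim ((546.6648559570312, 237.58843994140625), (108.3844223022461, 151.3249969482422), 74.62616729736328)
```

View pics/final.png

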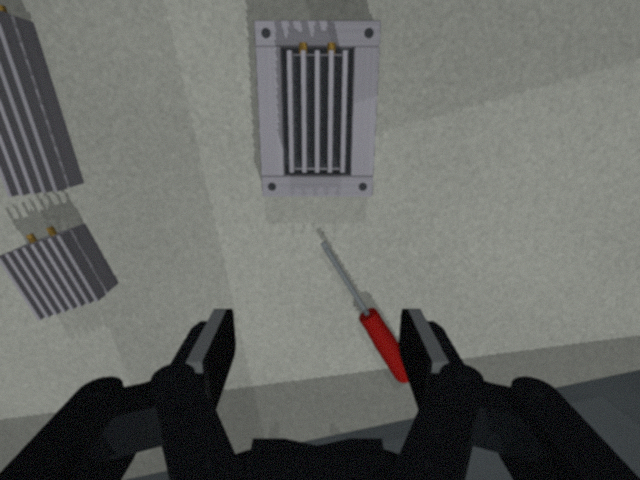

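The module sits centred in the nest at (318,110), fins up, and the gripper is clear. My height filter let the gripper's own points in, so I'll re-measure and hand in if it's right.

```bash
python3 - <<'E'
from h import *
p,W=wrist()
d=np.hypot(W[...,0]-.5465,W[...,1]-.2373)<.08
k=d&(W[...,2]>.059)&(W[...,2]<.068); w=W[k]
c=np.linalg.lstsq(np.c_[w[:,:2],np.ones(len(w))],w[:,2],rcond=None)[0]
q=rect(w); z=np.median(w[:,2]); print(q,z,np.degrees(c[:2]))
if abs(z-.0625)<.002 and max(abs(np.degrees(c[:2])))<1.5 and np.hypot(q[0][0]-546.6,q[0][1]-237.5)<4 and abs(q[2]-74.6)<2: print(r.hand_in())
E
```

```text
((546.3170166015625, 237.36595153808594), (48.075950622558594, 96.00007629394531), 74.60108184814453) 0.0628360480098186 [0.06335539 0.10481222]
the job is handed in; nothing more can be done
None
```

The medium module is seated in the nest pocket, fins up, flat (tilt about 0.1°), square and centred to under 1 mm; I set it down gently, let go, left the other two modules alone, and handed the job in at about 16 s.

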